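# Match-mark a plate in the punch jig

### The arm

A 7-joint arm with a two-finger parallel gripper is mounted at the origin on a cart in front of the work surface, level with it; the furniture and walls round the work are solid. World frame = base frame: x ahead of the robot, y to its left, z up, the work surface at z = 0. Lengths are in m, angles in rad, forces in N, time in s.
With the tool pointing down it reaches from about 0.425 to 0.875 m from the base axis. Payload 9.9 kg.
Tool frame: the origin (TCP) lies midway between the tips of the shut fingers; the grasp point (between the pads) lies 19 mm behind it (manip.pinch_z is the distance from the TCP to the grasp point, in m); z points along the fingers, y is the line along which they close (so a half turn about z gives the same grasp; the last joint's range is limited). The gripper opens to 85 mm and grips with 20 to 120 N. Pads are 22 mm wide; open, the fingers measure 114 mm over their backs; the gripper's body (76 mm by 85 mm) begins 54 mm behind the grasp point. The pads swing forward as they close: fully open they stand 13 mm farther back than shut.
Start: joints at [-1.426, 0.576, 0.025, 1.437, -0.015, 1.129, -0.057], TCP at [0.153, 0.657, 0.231] pointing down, gripper open.
Joint ranges: [-2.76, 2.76], [-0.34, 2.15], [-1.52, 1.57], [0.19, 2.46], [-1.09, 4.23], [0.17, 1.99], [-2.82, 2.82]. Speed limits (rad/s): [2.22, 2.22, 3.01, 3.01, 3.14, 3.14, 3.14].

### API

Orientations are given as [roll, pitch, yaw] about the fixed x, y, z axes, in that order (R = Rz(yaw) Ry(pitch) Rx(roll)).
In Python, from workcell import manip gives the robot as it stands.
- The arm moves only by the tool servo_tool, never from a script. Its argument "series" is a list of rows, each a list of 4 numbers: the shift along the tool's x, y, z in mm, then the turn about the tool's z in degrees. A call has exactly 5 rows; each row shifts and turns the commanded pose from where the row before left it, along the tool's axes as they then stand; what a row does not reach is not made up. A row lasts 1/8 s, in which the tool goes at most 62.5 mm and 10.7 degrees, less where a joint would pass 70% of its speed; a pose out of reach is approached as far as the arm can. A call with a gripper value outside its range is refused whole. "gripper" is the opening, from 0 (shut) to 1 (fully open), set as the call begins (left out, the last holds). The fingers move at their own pace and stop on an object; "newtons" is the grip in N (left out, the last holds). Time passes only in rows, so rows that do not move let the fingers close, or fill a call up. It gives the time, the measured TCP pose, the force, the opening and the grip force at its end, in the units of the state.
- manip.get_state(): the state, without advancing time (a new reading comes with each control period).
- manip.grab_frame(name): name is "scene" or "top" or "wrist"; returns a dict with "pixels" (420x560x3 uint8, blue, green, red), "z_map" (420x560 float32, m along the optical axis (not along the pixel's ray), 0 where there is no reading), "fov_y" (degrees; the focal length in pixels is half the picture's height over the tangent of half this angle, whatever the lens; pixels are square), "cx", "cy" (the principal point, pixels), "view" (4x4, takes a point from world to camera coordinates). Camera axes: x right, y down, z forward; pixel columns grow to the right and rows downward; lengths in m; the calibration is good to about 2 mm. The wrist camera is an equidistant fisheye: a pixel r from the principal point sees the ray r / f radians off the axis. A picture is of the moment at which its call begins.
- manip.job_done(): hands the job in; it is judged then, once.
The state is a dict: "t": time; "q": joint angles; "dq": joint speeds; "effort": joint torques, N m; "eef_pos": TCP position; "eef_rot": TCP orientation; "wrist_force": force on the tool from outside, world axes, zero at the start; "ft_torque": the same for the moment, N m; "grip_width": finger opening in m; "grasp_force": force on a finger pad.
Only numpy, scipy, OpenCV 4.12 (cv2) and the standard library are available. Lean on these libraries where they do the work, as an engineer would, in place of code of your own. Each camera call takes 0.05 s, during which the arm holds its last target. There are 200 camera calls.

### The job

First clear every offcut lying on the marking jig into the scrap tray. Then lay the loose drilled plate flat on the jig, end to end and in line with the clamped plate, butted up so that no gap is left, and press the punch plunger over the joint right down to its stop. Let the plunger come back up, then lift the marked plate out and lay it flat on the middle of the rubber mat; leave the spanner and the grease tin where they are.

Things in the scene. Friction and masses are not known exactly. Their poses are not given: they have to be found in the camera images.
- jig: match-marking jig, fixed: dark steel base plate 12 mm thick (flat top at z = 12 mm; spans x -110..80, y -250..145 mm in its frame). Origin on the bench surface directly below the punch, z up. The loose plate belongs on the -y side (centre at x = 0, y = -60 mm when butted). The punch's arm (underside 50 mm over the bench) stands on a column at x 53..75, y -15..15 mm, 85 mm high
- clamped_end (a point): middle of the lower edge of the clamped plate's free end face, which faces the jig's -y. That plate, 55 (x) x 120 (y) x 16 mm, drilled aluminium, is strapped down on the jig's +y side against an end stop and cannot move
- plunger (a joint): punch plunger travel in m: 0 = up (at rest), 0.015 = pressed down to its stop. The spring needs about 4 N to start and 11 N at the stop, and drives the plunger back up when let go
- plunger_top (a point): centre of the flat top of the plunger's round black head (28 mm diameter, 12 mm thick), 104 mm above the bench when up; it moves down with the plunger
- plate: loose drilled aluminium plate 55 (x) x 120 (y) x 16 mm (z), 0.25 to 0.4 kg, twin of the clamped one; origin at the centre of its underside. Starts flat on the bench to the right of the jig; either end may go to the clamped plate
- mat: black rubber mat fixed on the bench, 120 (x) x 160 (y) x 4 mm; origin at the centre of its underside, z up: the place for marked plates
- scrap_tray: open sheet-steel scrap tray fixed on the bench, 150 (x) x 220 (y) x 50 mm high, walls 4 mm, floor about 4 mm; origin at the centre of its underside, z up
- offcut_tube: square aluminium tube offcut, 25 x 85 x 25 mm high, 0.09 kg, a closed solid to grasp. Its origin is the centre of its underside, z up; its long axis is its y. It is absent (None) in some runs. 
- offcut_batten: pale wooden batten offcut, 34 x 90 x 20 mm high, 0.06 kg. Its origin is the centre of its underside, z up; its long axis is its y. It is absent (None) in some runs. 
- offcut_channel: aluminium U-channel offcut open at the top, 30 x 80 x 24 mm high, 0.08 kg. Its origin is the centre of its underside, z up; its long axis is its y. It is absent (None) in some runs. 
- offcut_flat: flat steel bar offcut, 40 x 75 x 14 mm high, 0.25 kg. Its origin is the centre of its underside, z up; its long axis is its y. It is absent (None) in some runs. 
- spanner: bystander: a combination spanner, 32 x 148 x 7 mm, flat on the bench in front of the jig; origin at the centre of its underside
- tin: bystander: a round grease tin, 73 mm diameter, 54 mm high, behind the scrap tray; origin at the centre of its underside

How it is judged:
By the outcome, as a careful person would: the job done as asked, in the order asked, and still so for the second after the job is handed in, with the robot touching nothing.
Of offcut_tube, offcut_batten, offcut_channel, offcut_flat only 2 to 4 are there at a start; the rules pass over those that are not, and their reading is None.
At some moment in a run one of plate, offcut_tube, offcut_batten, offcut_channel, offcut_flat may be knocked a few centimetres aside while the robot is not near it.
Once in a run the grip may slacken for a moment while it holds something.
It also fails if it takes over 210 s, if anything falls off the work surface, if the arm or the gripper's body presses on something with over 40 N, if the wrist force passes 120 N, or if a joint passes its speed limit or range.

## Working session

There is one attempt and no reset: what is moved stays moved. The work goes in short steps, Python scripts to look and compute and a tool call to move; the robot and the scene stay as the last step left them, time stands still between calls to the robot, and variables do not carry over. Pictures are saved under pics/ and viewed, at most 14 in all, crops included, and the job is handed in when it is done.

Besides the shell and the picture viewer there is one more tool, called after ">>>" by a JSON object that holds its "api" and its "payload". servo_tool: Moves the arm, as the interface text tells. Its arguments: {"type":"object","properties":{"series":{"type":"array"},"gripper":{"type":"number"},"newtons":{"type":"number"}},"required":["series"]}

```bash
ls; mkdir -p pics
cat > h.py <<'E'
import numpy as np, cv2
from workcell import manip
def grab(n,save=None):
    f=manip.grab_frame(n)
    if save: cv2.imwrite('pics/'+save,f['pixels']); np.savez('pics/'+save+'.npz',**{k:f[k] for k in('z_map','view','fov_y','cx','cy','pixels')})
    return f
def cloud(f,fish=False):
    z=f['z_map'].astype(float);h,w=z.shape;F=h/2/np.tan(np.radians(float(f['fov_y']))/2)
    u,v=np.meshgrid(np.arange(w),np.arange(h));dx=(u-f['cx'])/F;dy=(v-f['cy'])/F
    if fish:
        r=np.hypot(dx,dy)+1e-9;s=np.tan(np.minimum(r,1.5))/r;dx=dx*s;dy=dy*s
    P=np.stack([dx*z,dy*z,z],-1);V=np.array(f['view']);W=(P-V[:3,3])@V[:3,:3]
    W[z<=0]=np.nan
    return W
def load(n): return np.load('pics/'+n+'.npz')
E
python3 - <<'E'
from h import *
s=manip.get_state();print({k:np.round(v,3) for k,v in s.items()})
grab('top','top0.png');grab('scene','scene0.png')
f=load('top0.png');print(f['view'].round(3),f['fov_y'],f['cx'],f['cy'])
E
```

```text
pics
{'t': np.float64(0.0), 'q': array([-1.426,  0.577,  0.025,  1.438, -0.015,  1.129, -0.057]), 'dq': array([-0.   , -0.   ,  0.   ,  0.001, -0.001, -0.002, -0.   ]), 'effort': array([-0.0000e+00, -7.6575e+01,  2.2500e+00, -2.8595e+01,  1.5000e-02,
        1.3000e-02, -0.0000e+00]), 'eef_pos': array([0.153, 0.657, 0.23 ]), 'eef_rot': array([-3.14 ,  0.   ,  2.913]), 'wrist_force': array([ 0.273,  0.745, -0.133]), 'ft_torque': array([-0.017, -0.035, -0.009]), 'grasp_force': np.float64(0.0), 'grip_width': np.float64(0.086)}
[[-0.022 -1.    -0.021  0.03 ]
 [-0.995  0.024 -0.101  0.481]
 [ 0.102  0.019 -0.995  1.116]
 [ 0.     0.     0.     1.   ]] 54.41831446386029 277.7888660758191 213.16327277374805
```

View pics/top0.png

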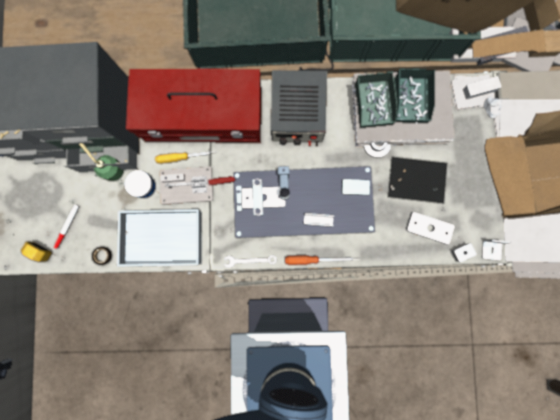

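View pics/scene0.png

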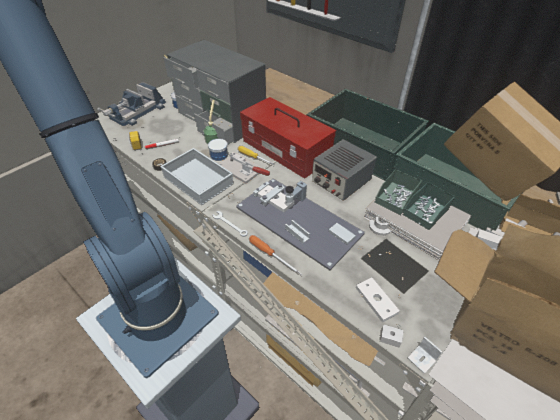

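The top view shows the jig at (235–373, 170–235), with two offcuts on it at (319,219) and (356,187). The loose plate is at (431,228), the mat at (418,180), the tray at (160,237), the tin at (138,183) and the spanner at (250,260).

Run:
```python
from h import *
f=load('top0.png');im=f['pixels'][150:275,215:465]
cv2.imwrite('pics/crop0.png',cv2.resize(im,None,fx=3.2,fy=3.2,interpolation=cv2.INTER_CUBIC))
W=cloud(f);z=W[...,2]
def rect(name,box,lo,hi,extra=None):
    u0,v0,u1,v1=box;m=np.zeros(z.shape,bool);m[v0:v1,u0:u1]=True
    m&=(z>lo)&(z<hi)
    if extra is not None:m&=extra
    P=W[m];r=cv2.minAreaRect(P[:,:2].astype(np.float32)*1000);print(name,m.sum(),[np.round(a,1) for a in r],'med z',np.median(P[:,2]).round(4), P[:,2].max().round(4))
rect('jig',(228,160,380,242),.007,.2)
rect('jigflat',(228,160,380,242),.007,.018)
rect('offA',(300,205,338,232),.02,.06)
rect('offB',(338,175,374,200),.018,.06)
rect('clamped',(240,180,290,212),.021,.035)
rect('head',(270,160,295,200),.09,.13)
rect('plate',(405,208,458,248),.009,.03)
b=f['pixels'].max(-1)<60
rect('mat',(385,150,450,205),-.004,.012,b)
rect('tray',(112,202,206,270),.03,.07)
rect('tin',(122,168,156,198),.03,.07)
print(np.round(W[[230,200,260],[385,300,300]],3))
```

```text
jig 9254 [array([517.6, -59.1]), array([197.5, 423. ]), np.float64(1.0)] med z 0.0129 0.1105
jigflat 7284 [array([514.5, -60.5]), array([418.4, 197.9]), np.float64(89.6)] med z 0.0121 0.018
offA 119 [array([459.5, -93.5]), array([78., 30.]), np.float64(84.3)] med z 0.0347 0.0417
offB 398 [array([ 549.8, -195.2]), array([48.7, 89.4]), np.float64(3.2)] med z 0.0258 0.0332
clamped 609 [array([528.2,  62.3]), array([ 69.8, 123.5]), np.float64(1.5)] med z 0.0283 0.0349
head 86 [array([ 5.27e+02, -4.00e-01]), array([26.3, 24.1]), np.float64(86.8)] med z 0.1039 0.1105
plate 821 [array([ 430.6, -404. ]), array([121. ,  55.7]), np.float64(69.6)] med z 0.016 0.0218
mat 1956 [array([ 569.9, -380.1]), array([154.5, 111.4]), np.float64(81.7)] med z 0.0044 0.0119
tray 813 [array([419.7, 348.5]), array([223.1, 152. ]), np.float64(89.7)] med z 0.051 0.0578
tin 589 [array([582.3, 407.7]), array([97.3, 72.9]), np.float64(15.5)] med z 0.0535 0.06
[[ 0.429 -0.283 -0.002]
 [ 0.519 -0.045  0.01 ]
 [ 0.35  -0.04   0.022]]
```

View pics/crop0.png

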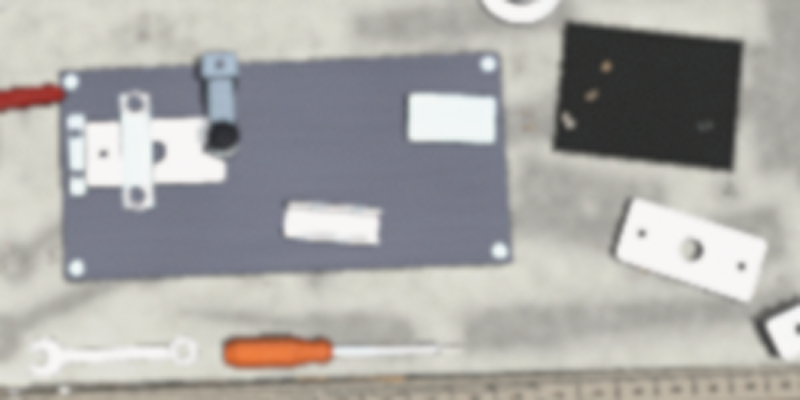

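The crop shows the channel offcut at crop (331,223), the flat bar at (452,118), the plunger head at (222,136), the loose plate at (691,250) and the mat at (648,95). So two offcuts are present, the channel and the flat. I'll start with the channel.

```bash
cat >> h.py <<'E'
def plan(*wps,step=50,trn=10):
    """wps: (x,y,z mm, yaw deg, nrows or 0); prints tool-axis rows"""
    s=manip.get_state();p=np.array(s['eef_pos'])*1000;y=np.degrees(s['eef_rot'][2]);rows=[]
    print('t',round(float(s['t']),2),'at',p.round(1),round(y,2),'rp',np.degrees(s['eef_rot'][:2]).round(2),'F',np.round(s['wrist_force'],1),'w',round(s['grip_width']*1000,1),'gf',round(float(s['grasp_force']),1))
    for *t,yt,n in wps:
        t=np.array(t,float);d=(yt-y+180)%360-180
        n=max(n,int(np.ceil(np.linalg.norm(t-p)/step)),int(np.ceil(abs(d)/trn)),1)
        for i in range(n):
            q=(t-p)/(n-i);c,sn=np.cos(np.radians(y)),np.sin(np.radians(y))
            r=[round(2*v)/2 for v in(c*q[0]+sn*q[1],sn*q[0]-c*q[1],-q[2])]+[round(-2*((yt-y+180)%360-180)/(n-i))/2]
            p=p+[c*r[0]+sn*r[1],sn*r[0]-c*r[1],-r[2]];y-=r[3];rows.append(r)
        print('  wp end row',len(rows))
    for i in range(0,len(rows),5): print(rows[i:i+5])
E
python3 - <<'E'
from h import *
plan((400,400,240,120,0),(450,-60,200,84,0))
E
```

```text
t 0.1 at [153.  657.  230.6] 166.89 rp [-1.7992e+02  1.0000e-02] F [-0.2 -0.3 -0.3] w 85.3 gf 0.0
  wp end row 8
  wp end row 18
[[-37.5, -24.5, -1.0, 6.0], [-39.5, -20.0, -1.0, 6.0], [-41.5, -16.0, -1.0, 6.0], [-43.0, -11.5, -1.5, 6.0], [-44.0, -7.0, -1.0, 5.5]]
[[-44.5, -3.0, -1.5, 6.0], [-44.5, 2.0, -1.0, 5.5], [-44.5, 6.5, -1.5, 6.0], [-42.5, -18.5, 4.0, 3.5], [-43.5, -16.0, 4.0, 3.5]]
[[-44.5, -13.5, 4.0, 3.5], [-45.0, -10.5, 4.0, 3.5], [-45.5, -8.0, 4.0, 3.5], [-46.0, -5.0, 4.0, 3.5], [-46.0, -2.0, 4.0, 3.5]]
[[-46.0, 0.5, 4.0, 4.0], [-46.0, 4.0, 4.0, 3.5], [-46.0, 6.5, 4.0, 4.0]]
```

>>> {"api": "servo_tool", "payload": {"series": [[-37.5,-24.5,-1,6],[-39.5,-20,-1,6],[-41.5,-16,-1,6],[-43,-11.5,-1.5,6],[-44,-7,-1,5.5]], "gripper": 1, "newtons": 40}}

```text
t: 0.72
eef_pos: [0.3082, 0.4956, 0.2366]
eef_rot: [-3.141, 0.0, 2.395]
wrist_force: [0.4, -0.1, 0.4]
grip_width: 0.0854
grasp_force: 0.0
```

>>> {"api": "servo_tool", "payload": {"series": [[-44.5,-3,-1.5,6],[-44.5,2,-1,5.5],[-44.5,6.5,-1.5,6],[-42.5,-18.5,4,3.5],[-43.5,-16,4,3.5]]}}

```text
t: 1.35
eef_pos: [0.4107, 0.3065, 0.2324]
eef_rot: [-3.141, 0.0, 1.968]
wrist_force: [-0.1, 0.6, 0.1]
grip_width: 0.0854
grasp_force: 0.0
```

>>> {"api": "servo_tool", "payload": {"series": [[-44.5,-13.5,4,3.5],[-45,-10.5,4,3.5],[-45.5,-8,4,3.5],[-46,-5,4,3.5],[-46,-2,4,3.5]]}}

```text
t: 1.98
eef_pos: [0.4351, 0.0768, 0.2127]
eef_rot: [-3.142, -0.0, 1.663]
wrist_force: [1.1, -0.0, 0.1]
grip_width: 0.0852
grasp_force: 0.0
```

>>> {"api": "servo_tool", "payload": {"series": [[-46,0.5,4,4],[-46,4,4,3.5],[-46,6.5,4,4],[0,0,0,0],[0,0,0,0]]}}

```text
t: 2.6
eef_pos: [0.4498, -0.0592, 0.2006]
eef_rot: [-3.141, -0.0, 1.464]
wrist_force: [0.3, 0.0, -0.9]
grip_width: 0.0857
grasp_force: 0.0
```

Run:
```python
from h import *
f=grab('wrist','w1.png');W=cloud(f,True);np.save('pics/w1W.npy',W)
print(f['fov_y'],f['cx'],f['cy'],np.array(f['view']).round(3))
cv2.imwrite('pics/w1b.png',cv2.resize(f['pixels'],(800,600)))
plan((459,-93,100,84,0))
```

```text
65.70646984690485 279.61086931139226 209.06775089531504 [[ 0.995 -0.105 -0.002 -0.454]
 [-0.099 -0.947  0.306 -0.043]
 [-0.034 -0.304 -0.952  0.347]
 [ 0.     0.     0.     1.   ]]
t 2.65 at [449.9 -58.6 200.7] 83.98 rp [-1.7997e+02 -2.0000e-02] F [ 0.5  0.2 -0.1] w 85.4 gf 0.0
  wp end row 3
[[-11.0, 4.0, 33.5, 0.0], [-11.0, 4.5, 33.5, 0.0], [-11.5, 4.0, 33.5, 0.0]]
```

View pics/w1b.png

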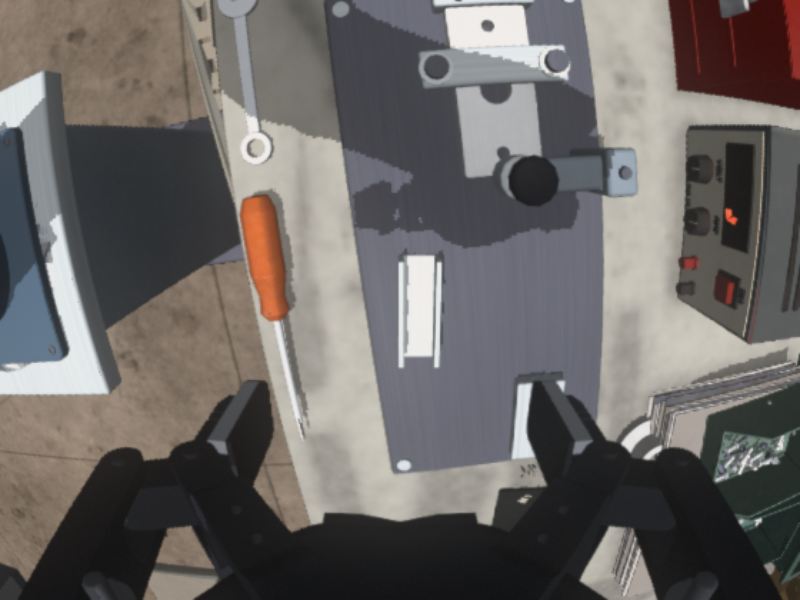

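The wrist view shows the channel, open side up, at (420,310), the plunger head at (533,180), the clamped plate at (500,110) and the flat bar at (540,415).

```bash
cat >> h.py <<'E'
def rect(f,W,box,lo,hi,mask=None,name=''):
    u0,v0,u1,v1=box;m=np.zeros(W.shape[:2],bool);m[v0:v1,u0:u1]=True
    with np.errstate(invalid='ignore'): m&=(W[...,2]>lo)&(W[...,2]<hi)
    if mask is not None:m&=mask
    n,l,st,_=cv2.connectedComponentsWithStats(m.astype(np.uint8));k=1+np.argmax(st[1:,4]);m=l==k if name[-1:]!='*' else m
    P=W[m];r=cv2.minAreaRect(P[:,:2].astype(np.float32)*1000);(c,s,a)=r
    if s[0]>s[1]: s=s[::-1];a+=90
    else: a+=180
    a=(a)%180
    print(name,m.sum(),'c',np.round(c,1),'wxl',np.round(s,1),'long axis deg',round(a,1) ,'z',np.median(P[:,2]).round(4))
E
sed -i 's/a+=90$/a+=0/; s/else: a+=180/else: a+=90/' h.py
python3 - <<'E'
from h import *
f=load('w1.png');W=np.load('pics/w1W.npy')
rect(f,W,(270,170,320,265),.022,.045,name='channel*')
rect(f,W,(340,100,395,150),.09,.125,name='head')
rect(f,W,(310,60,385,128),.024,.032,name='clamped')
rect(f,W,(230,100,430,340),.008,.016,name='jig')
E
```

```text
channel* 677 c [460.3 -95.5] wxl [29.5 79.1] long axis deg 84.1 z 0.0355
head 993 c [527.6  -2. ] wxl [26.7 27.1] long axis deg 79.2 z 0.1034
clamped 2767 c [527.5  28.7] wxl [56.2 62.7] long axis deg 91.2 z 0.0277
jig 29432 c [ 514.8 -110.7] wxl [190.5 284.5] long axis deg 91.0 z 0.0118
```

Run:
```python
from h import *
plan((460.3,-95.5,80,84.1,3),(460.3,-95.5,15,84.1,4))
```

```text
t 2.65 at [449.9 -58.6 200.7] 83.98 rp [-1.7997e+02 -2.0000e-02] F [ 0.5  0.2 -0.1] w 85.4 gf 0.0
  wp end row 3
  wp end row 7
[[-12.0, 4.5, 40.0, 0.0], [-12.0, 5.0, 40.5, 0.0], [-11.5, 4.5, 40.0, 0.0], [0.0, 0.0, 16.5, 0.0], [0.0, 0.0, 16.0, 0.0]]
[[0.0, 0.0, 16.5, 0.0], [0.0, 0.0, 16.0, 0.0]]
```

>>> {"api": "servo_tool", "payload": {"series": [[-12,4.5,40,0],[-12,5,40.5,0],[-11.5,4.5,40,0],[0,0,16,0],[0,0,16,0]], "gripper": 0.8}}

```text
t: 3.28
eef_pos: [0.4602, -0.095, 0.0474]
eef_rot: [-3.141, -0.001, 1.467]
wrist_force: [-0.3, 0.1, -0.0]
grip_width: 0.0683
grasp_force: 0.0
```

>>> {"api": "servo_tool", "payload": {"series": [[0,0,12,0],[0,0,11,0],[0,0,10,0],[0,0,0,0],[0,0,0,0]]}}

```text
t: 3.9
eef_pos: [0.4603, -0.0965, 0.0155]
eef_rot: [3.141, 0.0, 1.464]
wrist_force: [-0.1, -1.0, -0.2]
grip_width: 0.068
grasp_force: 0.0
```

>>> {"api": "servo_tool", "payload": {"series": [[0,0,0,0],[0,0,0,0],[0,0,0,0],[0,0,0,0],[0,0,0,0]], "gripper": 0, "newtons": 50}}

```text
t: 4.53
eef_pos: [0.4604, -0.0964, 0.0158]
eef_rot: [3.141, -0.0, 1.464]
wrist_force: [-1.0, 0.0, 5.9]
grip_width: 0.0289
grasp_force: 49.6
```

>>> {"api": "servo_tool", "payload": {"series": [[0,0,0,0],[0,0,0,0],[0,0,-5,0],[0,0,-20,0],[0,0,-30,0]]}}

```text
t: 5.15
eef_pos: [0.4596, -0.0963, 0.0707]
eef_rot: [-3.14, 0.0, 1.464]
wrist_force: [0.4, 0.4, -1.1]
grip_width: 0.0292
grasp_force: 49.5
```

Run:
```python
from h import *
plan((450,-50,150,84,0),(420,395,150,90,0),(420,395,20,90,0),step=55)
```

```text
t 5.15 at [459.6 -96.3  70.7] 83.88 rp [-179.9    0. ] F [ 0.4  0.4 -1.1] w 29.2 gf 49.5
  wp end row 2
  wp end row 11
  wp end row 14
[[22.5, -7.0, -39.5, 0.0], [22.5, -7.5, -40.0, 0.0], [49.0, -8.5, 0.0, -0.5], [49.0, -8.0, 0.0, -0.5], [49.0, -8.0, 0.0, -0.5]]
[[49.0, -7.5, 0.0, -1.0], [49.0, -6.5, 0.0, -0.5], [49.0, -6.0, 0.0, -1.0], [49.5, -5.0, 0.0, -0.5], [49.0, -4.5, 0.0, -1.0]]
[[49.5, -4.0, 0.0, -0.5], [0.0, 0.0, 43.5, 0.0], [0.0, 0.0, 43.5, 0.0], [0.0, 0.0, 43.0, 0.0]]
```

>>> {"api": "servo_tool", "payload": {"series": [[22.5,-7,-39.5,0],[22.5,-7.5,-40,0],[49,-8.5,0,-0.5],[49,-8,0,-0.5],[49,-8,0,-0.5]]}}

```text
t: 5.78
eef_pos: [0.4402, 0.1002, 0.1503]
eef_rot: [3.141, -0.0, 1.491]
wrist_force: [1.2, 0.9, -0.6]
grip_width: 0.0288
grasp_force: 49.5
```

>>> {"api": "servo_tool", "payload": {"series": [[49,-7.5,0,-1],[49,-6.5,0,-0.5],[49,-6,0,-1],[49.5,-5,0,-0.5],[49,-4.5,0,-1]]}}

```text
t: 6.4
eef_pos: [0.4235, 0.3469, 0.1501]
eef_rot: [3.142, 0.0, 1.561]
wrist_force: [0.9, -0.1, -1.1]
grip_width: 0.0289
grasp_force: 49.6
```

>>> {"api": "servo_tool", "payload": {"series": [[49.5,-4,0,-0.5],[0,0,0,0],[0,0,45,0],[0,0,45,0],[0,0,30,0]]}}

```text
t: 7.02
eef_pos: [0.4199, 0.3934, 0.0282]
eef_rot: [-3.14, 0.002, 1.568]
wrist_force: [-0.2, -0.1, -0.7]
grip_width: 0.029
grasp_force: 49.5
```

>>> {"api": "servo_tool", "payload": {"series": [[0,0,10,0],[0,0,5,0],[0,0,0,0],[0,0,0,0],[0,0,0,0]]}}

```text
t: 7.65
eef_pos: [0.4207, 0.3952, 0.0155]
eef_rot: [3.141, -0.001, 1.569]
wrist_force: [0.1, -0.0, -1.6]
grip_width: 0.0288
grasp_force: 49.5
```

Release, rise, and head back to look at the flat bar at (550,-195).

>>> {"api": "servo_tool", "payload": {"series": [[0,0,4,0],[0,0,0,0],[0,0,0,0],[0,0,0,0],[0,0,0,0]], "gripper": 0.6}}

```text
t: 8.28
eef_pos: [0.4205, 0.3949, 0.0108]
eef_rot: [3.142, -0.0, 1.569]
wrist_force: [0.4, 0.4, -0.1]
grip_width: 0.0511
grasp_force: 0.0
```

>>> {"api": "servo_tool", "payload": {"series": [[0,0,-10,0],[0,0,-40,0],[0,0,-45,0],[0,0,-45,0],[0,0,0,0]]}}

```text
t: 8.9
eef_pos: [0.4222, 0.396, 0.1548]
eef_rot: [3.137, -0.005, 1.569]
wrist_force: [0.1, -0.9, -0.7]
grip_width: 0.0514
grasp_force: 0.0
```

Run:
```python
from h import *
plan((460,-40,170,93,0),(535,-170,170,93,0),step=55)
```

```text
t 8.9 at [422.2 396.  154.8] 89.88 rp [179.74  -0.28] F [ 0.1 -0.9 -0.7] w 51.4 gf 0.0
  wp end row 8
  wp end row 11
[[-54.5, 5.0, -2.0, -0.5], [-54.5, 4.5, -2.0, -0.5], [-54.5, 4.0, -2.0, -0.5], [-54.5, 3.5, -2.0, -0.5], [-54.5, 3.0, -2.0, -0.5]]
[[-54.5, 2.5, -1.5, 0.0], [-55.0, 2.0, -2.0, -0.5], [-54.5, 2.0, -1.5, 0.0], [-44.5, 22.5, 0.0, 0.0], [-44.5, 23.0, 0.0, 0.0]]
[[-45.0, 22.5, 0.0, 0.0]]
```

>>> {"api": "servo_tool", "payload": {"series": [[-54.5,5,-2,-0.5],[-54.5,4.5,-2,-0.5],[-54.5,4,-2,-0.5],[-54.5,3.5,-2,-0.5],[-54.5,3,-2,-0.5]]}}

```text
t: 9.52
eef_pos: [0.4444, 0.121, 0.1608]
eef_rot: [-3.141, 0.0, 1.613]
wrist_force: [0.1, -0.0, -1.0]
grip_width: 0.0516
grasp_force: 0.0
```

>>> {"api": "servo_tool", "payload": {"series": [[-54.5,2.5,-1.5,0],[-55,2,-2,-0.5],[-54.5,2,-1.5,0],[-44.5,22.5,0,0],[-44.5,23,0,0]], "gripper": 0.9}}

```text
t: 10.15
eef_pos: [0.5086, -0.1288, 0.1657]
eef_rot: [-3.141, -0.001, 1.621]
wrist_force: [0.7, -0.2, -0.7]
grip_width: 0.077
grasp_force: 0.0
```

>>> {"api": "servo_tool", "payload": {"series": [[-55,15,0,0],[-50,10,0,0],[-20,0,0,0],[0,0,0,0],[0,0,0,0]]}}

```text
t: 10.78
eef_pos: [0.5395, -0.2491, 0.1655]
eef_rot: [-3.141, -0.002, 1.623]
wrist_force: [0.4, -0.1, 0.1]
grip_width: 0.077
grasp_force: 0.0
```

Run:
```python
from h import *
f=grab('wrist','w2.png');W=cloud(f,True);np.save('pics/w2W.npy',W)
m=(W[...,0]>.47)&(W[...,0]<.62)&(W[...,1]>-.25)&(W[...,1]<-.07)
rect(f,W,(0,0,560,420),.021,.04,m,name='flat')
plan()
cv2.imwrite('pics/w2b.png',cv2.resize(f['pixels'],(800,600)))
```

```text
flat 3882 c [ 550.2 -203.4] wxl [40.7 75.4] long axis deg 86.6 z 0.0258
t 10.82 at [ 539.8 -248.9  165.6] 93.01 rp [-1.7998e+02 -8.0000e-02] F [-0.5 -0.3 -0.3] w 76.5 gf 0.0
```

View pics/w2b.png

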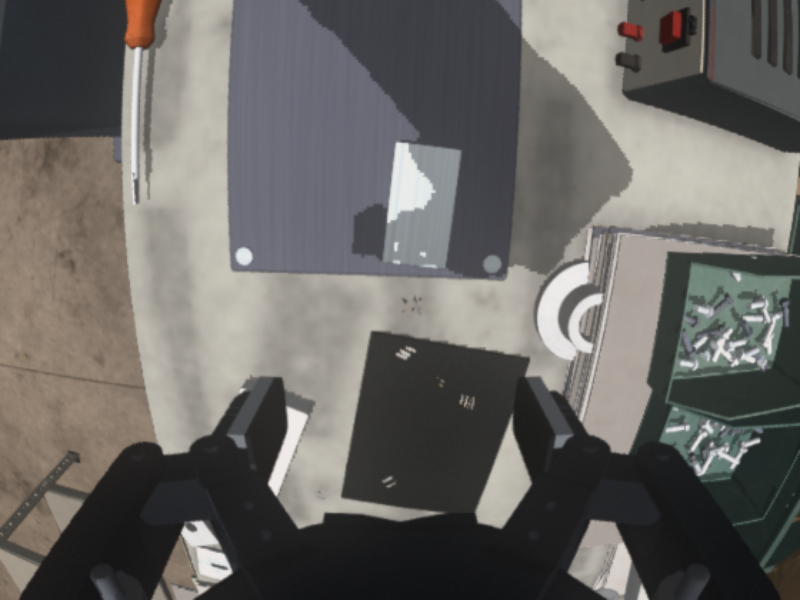

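The flat bar is at (423,205), leaning slightly right, and the mat is at (435,420).

Run:
```python
from h import *
f=load('w2.png');W=np.load('pics/w2W.npy')
rect(f,W,(230,225,375,365),-.003,.012,f['pixels'].max(-1)<70,name='mat')
plan((550.2,-203.4,80,86.6,3),(550.2,-203.4,14,86.6,3))
```

```text
mat 11658 c [ 569.7 -381.9] wxl [118.5 160.1] long axis deg 81.8 z 0.0038
t 10.82 at [ 539.8 -248.9  165.6] 93.01 rp [-1.7998e+02 -8.0000e-02] F [-0.5 -0.3 -0.3] w 76.5 gf 0.0
  wp end row 3
  wp end row 6
[[15.0, 4.5, 28.5, 2.0], [15.0, 3.5, 28.5, 2.0], [15.5, 3.0, 28.5, 2.5], [0.0, 0.0, 22.0, 0.0], [0.0, 0.0, 22.0, 0.0]]
[[0.0, 0.0, 22.0, 0.0]]
```

>>> {"api": "servo_tool", "payload": {"series": [[15,4.5,28.5,2],[15,3.5,28.5,2],[15.5,3,28.5,2.5],[0,0,22,0],[0,0,20,0]]}}

```text
t: 11.45
eef_pos: [0.5502, -0.2029, 0.0376]
eef_rot: [-3.141, -0.001, 1.511]
wrist_force: [0.4, 0.1, 0.0]
grip_width: 0.0769
grasp_force: 0.0
```

>>> {"api": "servo_tool", "payload": {"series": [[0,0,16,0],[0,0,7.5,0],[0,0,0,0],[0,0,0,0],[0,0,0,0]]}}

```text
t: 12.08
eef_pos: [0.5503, -0.2055, 0.0154]
eef_rot: [3.141, 0.0, 1.508]
wrist_force: [-0.3, 0.5, -0.1]
grip_width: 0.0769
grasp_force: 0.0
```

>>> {"api": "servo_tool", "payload": {"series": [[0,0,0,0],[0,0,0,0],[0,0,0,0],[0,0,0,0],[0,0,0,0]], "gripper": 0, "newtons": 70}}

```text
t: 12.7
eef_pos: [0.5501, -0.2054, 0.0154]
eef_rot: [3.141, -0.0, 1.508]
wrist_force: [-1.6, 0.8, 7.6]
grip_width: 0.038
grasp_force: 70.6
```

>>> {"api": "servo_tool", "payload": {"series": [[0,0,0,0],[0,0,0,0],[0,0,-5,0],[0,0,-20,0],[0,0,-30,0]]}}

```text
t: 13.32
eef_pos: [0.5492, -0.205, 0.0696]
eef_rot: [-3.139, -0.0, 1.508]
wrist_force: [-0.2, -0.1, -2.2]
grip_width: 0.038
grasp_force: 70.8
```

Run:
```python
from h import *
plan((470,-120,150,88,0),(430,150,150,90,0),(420,292,150,90,0),step=55)
```

```text
t 13.32 at [ 549.2 -205.    69.6] 86.39 rp [-1.7987e+02 -2.0000e-02] F [-0.2 -0.1 -2.2] w 38.0 gf 70.8
  wp end row 3
  wp end row 8
  wp end row 11
[[26.5, -28.0, -27.0, -0.5], [27.0, -28.0, -26.5, -0.5], [27.0, -27.5, -27.0, -0.5], [53.5, -10.0, 0.0, -0.5], [54.0, -9.5, 0.0, -0.5]]
[[54.0, -9.0, 0.0, -0.5], [54.0, -8.5, 0.0, -0.5], [53.5, -8.5, 0.0, 0.0], [47.5, -3.5, 0.0, 0.0], [47.5, -3.5, 0.0, 0.0]]
[[47.0, -3.0, 0.0, 0.0]]
```

>>> {"api": "servo_tool", "payload": {"series": [[26.5,-28,-27,-0.5],[27,-28,-26.5,-0.5],[27,-27.5,-27,-0.5],[53.5,-10,0,-0.5],[54,-9.5,0,-0.5]]}}

```text
t: 13.95
eef_pos: [0.4546, -0.011, 0.1509]
eef_rot: [3.14, -0.0, 1.551]
wrist_force: [1.6, -0.4, -2.6]
grip_width: 0.038
grasp_force: 70.9
```

>>> {"api": "servo_tool", "payload": {"series": [[54,-9,0,-0.5],[54,-8.5,0,-0.5],[53.5,-8.5,0,0],[47.5,-3.5,0,0],[47.5,-3.5,0,0]]}}

```text
t: 14.58
eef_pos: [0.4234, 0.2461, 0.1505]
eef_rot: [3.142, -0.0, 1.569]
wrist_force: [1.4, -0.5, -2.8]
grip_width: 0.0381
grasp_force: 71.0
```

>>> {"api": "servo_tool", "payload": {"series": [[47,-3,0,0],[0,0,0,0],[0,0,45,0],[0,0,45,0],[0,0,30,0]]}}

```text
t: 15.2
eef_pos: [0.4205, 0.2902, 0.0287]
eef_rot: [-3.14, 0.001, 1.568]
wrist_force: [0.1, 0.7, -2.0]
grip_width: 0.0379
grasp_force: 70.9
```

>>> {"api": "servo_tool", "payload": {"series": [[0,0,10,0],[0,0,7,0],[0,0,0,0],[0,0,0,0],[0,0,0,0]]}}

```text
t: 15.82
eef_pos: [0.4213, 0.2918, 0.014]
eef_rot: [3.141, -0.001, 1.569]
wrist_force: [0.0, -0.7, -2.7]
grip_width: 0.0378
grasp_force: 70.9
```

>>> {"api": "servo_tool", "payload": {"series": [[0,0,0,0],[0,0,0,0],[0,0,0,0],[0,0,0,0],[0,0,0,0]], "gripper": 0.7}}

```text
t: 16.45
eef_pos: [0.421, 0.2915, 0.0133]
eef_rot: [3.142, 0.0, 1.569]
wrist_force: [-0.4, 0.4, 0.1]
grip_width: 0.0597
grasp_force: 0.0
```

>>> {"api": "servo_tool", "payload": {"series": [[0,0,-10,0],[0,0,-40,0],[0,0,-50,0],[0,0,-60,0],[0,0,-30,0]]}}

```text
t: 17.08
eef_pos: [0.4218, 0.2915, 0.2069]
eef_rot: [3.139, -0.002, 1.568]
wrist_force: [0.8, 0.3, -1.0]
grip_width: 0.06
grasp_force: 0.0
```

Run:
```python
from h import *
f=grab('top','top1.png')
W=cloud(f)
rect(f,W,(405,208,458,248),.009,.03,name='plate')
plan((460,0,200,85,0),(450,-300,200,70,0),(410,-450,170,69.6,0),step=55)
im=f['pixels'][150:275,105:465]
cv2.imwrite('pics/top1c.png',cv2.resize(im,None,fx=2.2,fy=2.2,interpolation=cv2.INTER_CUBIC))
```

```text
plate 826 c [ 430.7 -404.1] wxl [ 55.6 121.1] long axis deg 70.0 z 0.0162
t 17.12 at [422.9 292.  209.3] 89.84 rp [179.71  -0.27] F [ 2.9 -0.   2.3] w 60.0 gf 0.0
  wp end row 6
  wp end row 12
  wp end row 15
[[-48.5, 6.5, 1.5, 1.0], [-48.5, 7.0, 1.5, 1.0], [-48.5, 8.0, 1.5, 0.5], [-48.5, 8.5, 1.5, 1.0], [-48.0, 9.0, 1.5, 0.5]]
[[-48.0, 10.0, 2.0, 1.0], [-50.0, 3.0, 0.0, 2.5], [-50.0, 5.0, 0.0, 2.5], [-49.5, 7.0, 0.0, 2.5], [-49.0, 9.5, 0.0, 2.5]]
[[-48.5, 11.5, 0.0, 2.5], [-48.5, 13.5, 0.0, 2.5], [-51.5, 4.5, 10.0, 0.0], [-51.5, 4.5, 10.0, 0.0], [-51.5, 5.0, 10.0, 0.0]]
```

View pics/top1c.png

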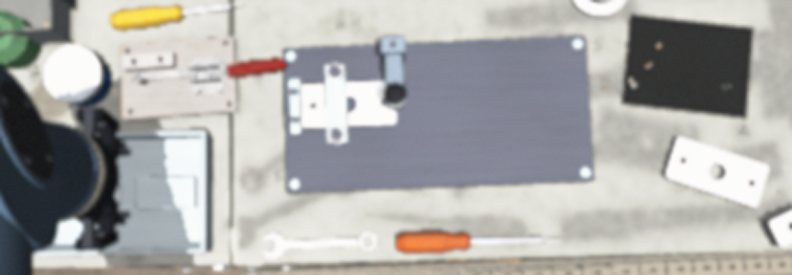

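The jig is clear, the flat bar shows in the tray at (165,192), and the plate at (716,172) hasn't moved. The arm hides the channel, so I'll check it later. Next is the plate.

>>> {"api": "servo_tool", "payload": {"series": [[-48.5,6.5,1.5,1],[-48.5,7,1.5,1],[-48.5,8,1.5,0.5],[-48.5,8.5,1.5,1],[-48,9,1.5,0.5]], "gripper": 1}}

```text
t: 17.75
eef_pos: [0.4518, 0.0467, 0.1962]
eef_rot: [3.141, -0.0, 1.499]
wrist_force: [1.0, -0.3, 0.3]
grip_width: 0.0855
grasp_force: 0.0
```

>>> {"api": "servo_tool", "payload": {"series": [[-48,10,2,1],[-50,3,0,2.5],[-50,5,0,2.5],[-49.5,7,0,2.5],[-49,9.5,0,2.5]]}}

```text
t: 18.38
eef_pos: [0.4517, -0.202, 0.1942]
eef_rot: [3.141, -0.0, 1.306]
wrist_force: [0.6, 0.8, -0.4]
grip_width: 0.0851
grasp_force: 0.0
```

>>> {"api": "servo_tool", "payload": {"series": [[-48.5,11.5,0,2.5],[-48.5,13.5,0,2.5],[-51.5,4.5,10,0],[-51.5,4.5,10,0],[-51.5,5,10,0]]}}

```text
t: 19.0
eef_pos: [0.4082, -0.4519, 0.1638]
eef_rot: [3.142, -0.0, 1.22]
wrist_force: [0.1, 0.0, 0.7]
grip_width: 0.0855
grasp_force: 0.0
```

>>> {"api": "servo_tool", "payload": {"series": [[0,0,0,0],[0,0,0,0],[0,0,0,0],[0,0,0,0],[0,0,0,0]]}}

```text
t: 19.62
eef_pos: [0.4093, -0.4499, 0.164]
eef_rot: [3.141, -0.0, 1.221]
wrist_force: [0.6, -0.1, -0.0]
grip_width: 0.0856
grasp_force: 0.0
```

Run:
```python
from h import *
f=grab('wrist','w3.png');W=cloud(f,True)
m=(W[...,0]>.33)&(W[...,0]<.52)&(W[...,1]>-.5)&(W[...,1]<-.3)
m[300:]=False
rect(f,W,(0,0,560,420),.011,.03,m,name='plate')
cv2.imwrite('pics/w3b.png',f['pixels'])
plan()
```

```text
plate 7440 c [ 430.4 -407.4] wxl [ 55.5 121.2] long axis deg 69.9 z 0.0158
t 19.68 at [ 409.2 -450.   164. ] 69.94 rp [ 1.7999e+02 -1.0000e-02] F [ 0.3  1.1 -0. ] w 85.5 gf 0.0
```

View pics/w3b.png

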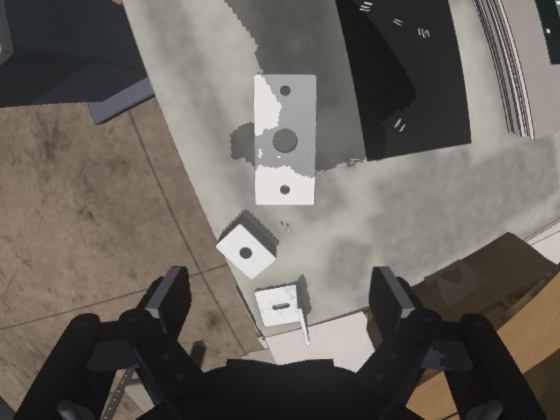

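The plate is centred at (285,140) and lined up with the gripper, and the small block at (245,250) is clear of the fingers. I'll grasp 15 mm behind centre to keep clear of the plunger later.

>>> {"api": "servo_tool", "payload": {"series": [[10,2,35,0],[11,2,35,0],[11,1.5,35,0],[0,0,30,0],[0,0,10,0]], "gripper": 1}}

```text
t: 20.3
eef_pos: [0.4245, -0.4214, 0.0173]
eef_rot: [-3.139, -0.001, 1.22]
wrist_force: [0.6, -0.8, 0.2]
grip_width: 0.0852
grasp_force: 0.0
```

>>> {"api": "servo_tool", "payload": {"series": [[0,0,8,0],[0,0,4,0],[0,0,0,0],[0,0,0,0],[0,0,0,0]]}}

```text
t: 20.92
eef_pos: [0.4251, -0.4225, 0.0072]
eef_rot: [3.141, 0.0, 1.22]
wrist_force: [-1.5, 0.4, -0.6]
grip_width: 0.0854
grasp_force: 0.0
```

>>> {"api": "servo_tool", "payload": {"series": [[0,0,0,0],[0,0,0,0],[0,0,0,0],[0,0,0,0],[0,0,0,0]], "gripper": 0, "newtons": 80}}

```text
t: 21.55
eef_pos: [0.425, -0.4223, 0.0077]
eef_rot: [3.141, -0.0, 1.22]
wrist_force: [-2.0, 2.0, 10.5]
grip_width: 0.0523
grasp_force: 81.8
```

>>> {"api": "servo_tool", "payload": {"series": [[0,0,0,0],[0,0,-5,0],[0,0,-20,0],[0,0,-30,0],[0,0,0,0]]}}

```text
t: 22.18
eef_pos: [0.4257, -0.4233, 0.0635]
eef_rot: [3.139, 0.001, 1.22]
wrist_force: [0.7, 0.2, -2.4]
grip_width: 0.0518
grasp_force: 84.1
```

Run:
```python
from h import *
# jig origin (527.6,-2), yaw 91.1 axis; grasp at jig y=-60-15-50 standoff
a=np.radians(1.1);o=np.array([527.6,-2])
for d in(-175,-85,-75):print(d,(o+d*np.array([-np.sin(a),np.cos(a)])).round(1))
plan((530.9,-177,80,91.1,0),step=50)
```

```text
-175 [ 531. -177.]
-85 [529.2 -87. ]
-75 [529. -77.]
t 22.18 at [ 425.7 -423.3   63.5] 69.89 rp [1.7984e+02 9.0000e-02] F [ 0.7  0.2 -2.4] w 51.8 gf 84.1
  wp end row 6
[[44.5, 2.5, -2.5, -3.5], [44.5, 5.0, -3.0, -3.5], [44.0, 8.0, -2.5, -3.5], [43.5, 10.5, -3.0, -3.5], [42.5, 13.0, -2.5, -3.5]]
[[42.0, 15.5, -3.0, -3.5]]
```

>>> {"api": "servo_tool", "payload": {"series": [[44.5,2.5,-2.5,-3.5],[44.5,5,-3,-3.5],[44,8,-2.5,-3.5],[43.5,10.5,-3,-3.5],[42.5,13,-2.5,-3.5]]}}

```text
t: 22.8
eef_pos: [0.513, -0.2154, 0.0744]
eef_rot: [-3.14, -0.0, 1.528]
wrist_force: [1.1, -0.1, -2.7]
grip_width: 0.052
grasp_force: 84.1
```

>>> {"api": "servo_tool", "payload": {"series": [[42,15.5,-3,-3.5],[0,0,20,0],[30,0,20,0],[0,0,0,0],[0,0,0,0]]}}

```text
t: 23.42
eef_pos: [0.5296, -0.1462, 0.0379]
eef_rot: [-3.141, 0.0, 1.586]
wrist_force: [0.3, -1.1, -2.3]
grip_width: 0.0519
grasp_force: 84.3
```

Run:
```python
from h import *
f=grab('wrist','w4.png');W=cloud(f,True);np.save('pics/w4W.npy',W)
plan()
cv2.imwrite('pics/w4b.png',cv2.resize(f['pixels'],(800,600)))
```

```text
t 23.48 at [ 529.8 -146.7   38.2] 90.85 rp [-1.8e+02  4.0e-02] F [ 0.4 -0.3 -2.3] w 51.4 gf 84.3
```

View pics/w4b.png

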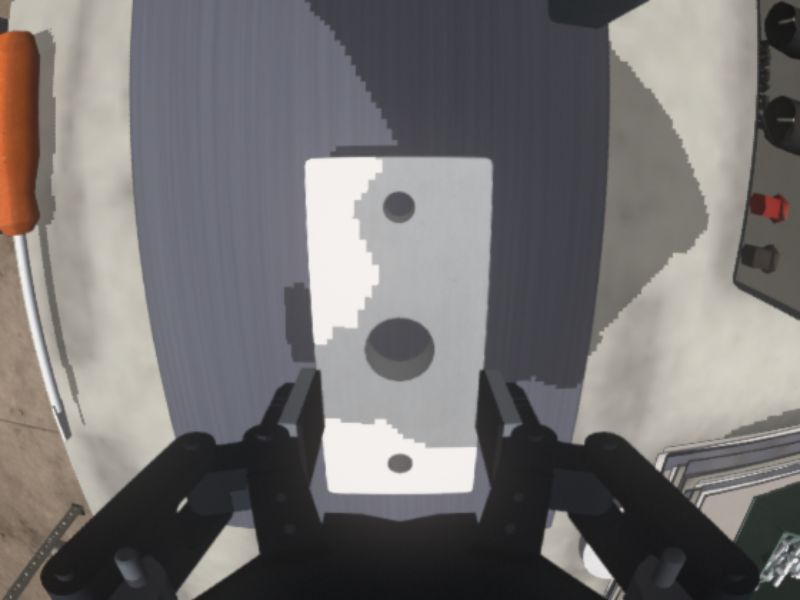

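The plate is held square, with its front edge at row 158 and centreline at column 400. The clamped plate is out of view.

Run:
```python
from h import *
f=load('w4.png');W=np.load('pics/w4W.npy')
rect(f,W,(190,90,370,350),.040,.055,name='plate')
g=load('w1.png');V=np.load('pics/w1W.npy')
# clamped plate edges from w1: fit side lines & end
m=(V[...,2]>.022)&(V[...,2]<.034)&(V[...,0]>.48)&(V[...,0]<.58)&(V[...,1]>-.03)&(V[...,1]<.1)
ys=np.arange(5,100,6)/1000
L=[];R=[]
for y in ys:
    s=m&(abs(V[...,1]-y)<.003)
    if s.sum()>10: print(round(y,3),(V[s][:,0].min()*1000).round(1),(V[s][:,0].max()*1000).round(1))
s=m&(V[...,0]<.51)&(V[...,0]>.502);print('end y at x~.505',V[s][:,1].min().round(4));
rect(g,V,(230,100,430,340),.008,.016,name='jig')
```

```text
plate 26770 c [ 529.7 -130.6] wxl [ 65.3 120.7] long axis deg 91.5 z 0.0457
0.005 500.7 523.6
0.011 499.9 555.0
0.017 499.9 555.3
0.023 499.9 555.8
0.029 500.0 554.5
0.035 500.0 554.8
0.041 499.5 554.5
0.047 499.2 555.0
0.053 499.3 554.6
0.059 482.6 575.0
0.089 498.7 554.2
0.095 498.7 553.8
end y at x~.505 -0.0023
jig 29432 c [ 514.8 -110.7] wxl [190.5 284.5] long axis deg 91.0 z 0.0118
```

Run:
```python
from h import *
W=np.load('pics/w4W.npy')
m=(W[...,2]>.040)&(W[...,2]<.05)
X=[]
for y in np.arange(-124,-74,4)/1000:
    s=m&(abs(W[...,1]-y)<.002)&(abs(W[...,0]-.53)<.06)
    a,b=W[s][:,0].min()*1000,W[s][:,0].max()*1000;X.append((y*1000,a,b))
X=np.array(X);print(X.round(1))
for c in(1,2): print(np.degrees(np.arctan(-np.polyfit(X[:,0],X[:,c],1)[0])).round(2)+90)
V=np.load('pics/w1W.npy');m=(V[...,2]>.022)&(V[...,2]<.034)
X=[]
for y in np.r_[11:54:4,88:105:4]/1000:
    s=m&(abs(V[...,1]-y)<.002)&(abs(V[...,0]-.527)<.06)
    X.append((y*1000,V[s][:,0].min()*1000,V[s][:,0].max()*1000))
X=np.array(X)
for c in(1,2): print(np.degrees(np.arctan(-np.polyfit(X[:,0],X[:,c],1)[0])).round(2)+90,np.polyval(np.polyfit(X[:,0],X[:,c],1),0))
```

```text
[[-124.   502.   556.5]
 [-120.   501.8  556.6]
 [-116.   501.9  556.4]
 [-112.   501.6  556.4]
 [-108.   501.4  556.2]
 [-104.   501.4  556.5]
 [-100.   501.2  556.2]
 [ -96.   501.3  556.5]
 [ -92.   500.9  556.1]
 [ -88.   501.1  556.4]
 [ -84.   501.   555.6]
 [ -80.   500.7  556. ]
 [ -76.   500.8  555.8]]
91.49
90.81
90.77 500.22005729666637
94.99 560.6919451099271
```

>>> {"api": "servo_tool", "payload": {"series": [[0,0.5,9,0],[0,0,8,0],[20,0,0,0],[20,0,0,0],[15,0,0,0]]}}

```text
t: 24.1
eef_pos: [0.5294, -0.0902, 0.0209]
eef_rot: [-3.141, -0.0, 1.586]
wrist_force: [-0.4, -0.4, -3.0]
grip_width: 0.0517
grasp_force: 84.3
```

>>> {"api": "servo_tool", "payload": {"series": [[5,0,0,0],[0,0,0,0],[0,0,0.5,0],[0,0,0.5,0],[0,0,0,0]]}}

```text
t: 24.72
eef_pos: [0.5294, -0.0863, 0.0203]
eef_rot: [-3.142, 0.0, 1.586]
wrist_force: [-1.0, 0.3, -1.8]
grip_width: 0.0519
grasp_force: 84.3
```

Run:
```python
from h import *
f=grab('wrist','w5.png');W=cloud(f,True);np.save('pics/w5W.npy',W)
plan()
cv2.imwrite('pics/w5b.png',cv2.resize(f['pixels'][0:240,150:430],(700,600)))
```

```text
t 24.77 at [529.4 -86.2  20.3] 90.87 rp [-1.8e+02  1.0e-02] F [-0.9  0.7 -3.1] w 51.6 gf 84.3
```

View pics/w5b.png

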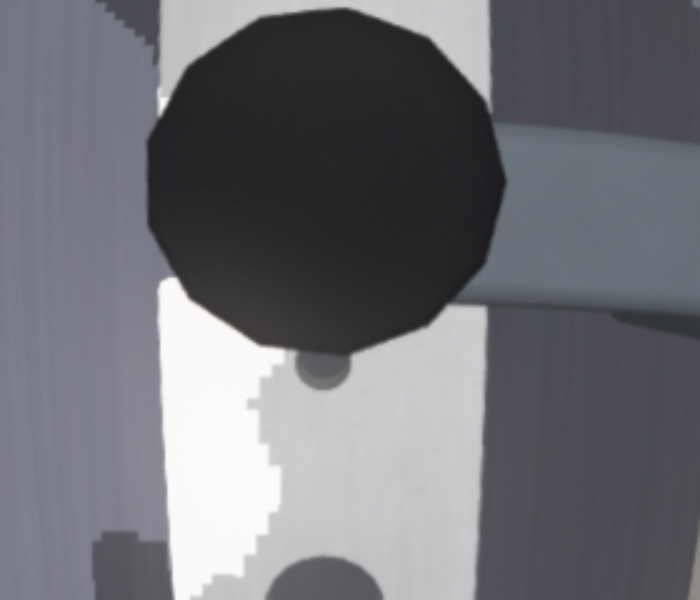

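The side edges line up with the clamped plate: columns 160 and 490 above and below the head. The head hides the gap. I'll lower the plate and push it home while watching the force.

>>> {"api": "servo_tool", "payload": {"series": [[0,0,0.5,0],[0,0,0.5,0],[2,0,0,0],[2,0,0,0],[0,0,0,0]]}}

```text
t: 25.4
eef_pos: [0.5299, -0.0825, 0.0197]
eef_rot: [3.14, 0.001, 1.586]
wrist_force: [-0.2, -5.1, 5.1]
grip_width: 0.052
grasp_force: 85.3
```

>>> {"api": "servo_tool", "payload": {"series": [[1,0,0,0],[1,0,0,0],[1,0,0,0],[0,0,0,0],[0,0,0,0]]}}

```text
t: 26.02
eef_pos: [0.5299, -0.0796, 0.0197]
eef_rot: [3.14, 0.001, 1.586]
wrist_force: [-0.7, -3.6, 5.4]
grip_width: 0.0517
grasp_force: 85.3
```

>>> {"api": "servo_tool", "payload": {"series": [[1,0,0,0],[1,0,0,0],[0,0,0,0],[0,0,0,0],[0,0,0,0]]}}

```text
t: 26.65
eef_pos: [0.5299, -0.0786, 0.0197]
eef_rot: [3.14, 0.002, 1.585]
wrist_force: [0.0, -7.7, 3.8]
grip_width: 0.0519
grasp_force: 85.2
```

>>> {"api": "servo_tool", "payload": {"series": [[1,0,0,0],[0.5,0,0,0],[0,0,0,0],[0,0,0,0],[0,0,0,0]]}}

```text
t: 27.28
eef_pos: [0.5298, -0.0785, 0.0197]
eef_rot: [3.14, 0.004, 1.584]
wrist_force: [0.0, -12.8, 3.5]
grip_width: 0.0515
grasp_force: 85.0
```

>>> {"api": "servo_tool", "payload": {"series": [[0.5,0,0,0],[0,0,0,0],[0,0,0,0],[0,0,0,0],[0,0,0,0]]}}

```text
t: 27.9
eef_pos: [0.5298, -0.0785, 0.0197]
eef_rot: [3.14, 0.005, 1.583]
wrist_force: [-0.1, -13.0, 2.3]
grip_width: 0.0519
grasp_force: 85.0
```

>>> {"api": "servo_tool", "payload": {"series": [[0,0,0,0],[0,0,0,0],[0,0,0,0],[0,0,0,0],[0,0,0,0]], "gripper": 0.9}}

```text
t: 28.52
eef_pos: [0.5293, -0.0747, 0.0193]
eef_rot: [-3.142, -0.0, 1.587]
wrist_force: [0.1, 0.8, 0.0]
grip_width: 0.0767
grasp_force: 0.0
```

>>> {"api": "servo_tool", "payload": {"series": [[0,0,-10,0],[-10,0,-20,0],[-30,0,-40,0],[-40,0,-50,0],[0,0,-10,0]]}}

```text
t: 29.15
eef_pos: [0.5314, -0.1584, 0.1521]
eef_rot: [3.136, 0.003, 1.581]
wrist_force: [0.1, 1.4, -1.0]
grip_width: 0.0769
grasp_force: 0.0
```

>>> {"api": "servo_tool", "payload": {"series": [[0,0,0,0],[0,0,0,0],[0,0,0,0],[0,0,0,0],[0,0,0,0]], "gripper": 0}}

```text
t: 29.78
eef_pos: [0.5304, -0.1538, 0.1478]
eef_rot: [-3.141, -0.0, 1.587]
wrist_force: [-0.5, -1.2, -0.1]
grip_width: -0.0001
grasp_force: 0.0
```

Run:
```python
from h import *
f=grab('wrist','w6.png');W=cloud(f,True);np.save('pics/w6W.npy',W)
plan()
m=(W[...,0]>.47)&(W[...,0]<.58)&(W[...,1]>-.16)&(W[...,1]<.11)
rect(f,W,(0,0,560,330),.09,.12,m,name='head')
rect(f,W,(0,0,560,330),.023,.032,m,name='both*')
cv2.imwrite('pics/w6b.png',cv2.resize(f['pixels'][0:300,100:500],(800,600)))
```

```text
t 29.82 at [ 530.4 -153.8  147.8] 90.9 rp [-179.97    0.  ] F [ 0.5 -0.5 -0.3] w 0.6 gf 0.0
head 269 c [528.5 -13.7] wxl [ 6.5 22.5] long axis deg 2.6 z 0.1015
both* 9204 c [529.2 -54.2] wxl [ 55.6 136.2] long axis deg 90.9 z 0.0278
```

View pics/w6b.png

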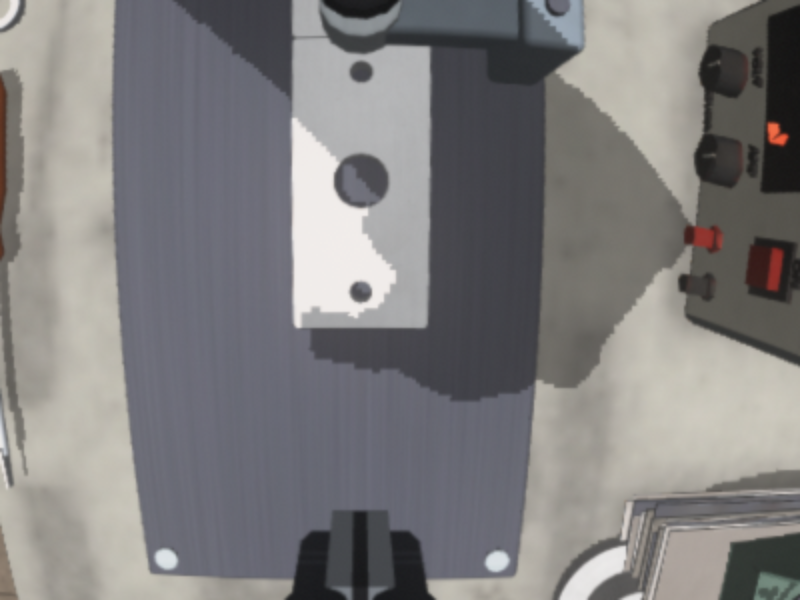

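The joint shows as a thin line at (310,37) and the left edges are in line at column 292, so the plate is butted. Next I'll press the plunger with the fingers shut.

Run:
```python
from h import *
plan((528,-2,148,90.9,4),(528,-2,106,90.9,2))
```

```text
t 29.82 at [ 530.4 -153.8  147.8] 90.9 rp [-179.97    0.  ] F [ 0.5 -0.5 -0.3] w 0.6 gf 0.0
  wp end row 4
  wp end row 6
[[38.0, 0.0, 0.0, 0.0], [38.0, 0.0, 0.0, 0.0], [38.0, 0.0, 0.0, 0.0], [38.0, 0.0, 0.0, 0.0], [0.0, 0.0, 21.0, 0.0]]
[[0.0, 0.0, 21.0, 0.0]]
```

>>> {"api": "servo_tool", "payload": {"series": [[38,-0.5,0,0],[38,0,0,0],[38,0,0,0],[38,0.5,0,0],[0,0,0,0]]}}

```text
t: 30.45
eef_pos: [0.5281, 0.0016, 0.1477]
eef_rot: [-3.141, -0.001, 1.592]
wrist_force: [-0.5, -1.0, 0.4]
grip_width: -0.0001
grasp_force: 0.0
```

>>> {"api": "servo_tool", "payload": {"series": [[0,0,20,0],[0,0,20,0],[0,0,6,0],[0,0,0,0],[0,0,0,0]]}}

```text
t: 31.08
eef_pos: [0.528, -0.0026, 0.1027]
eef_rot: [3.142, 0.0, 1.586]
wrist_force: [-3.7, -0.4, 4.8]
grip_width: -0.0001
grasp_force: 2.1
```

Contact at about z 0.103. Pressing to the stop.

>>> {"api": "servo_tool", "payload": {"series": [[0,0,4,0],[0,0,4,0],[0,0,3,0],[0,0,2,0],[0,0,0,0]]}}

```text
t: 31.7
eef_pos: [0.5283, -0.0025, 0.09]
eef_rot: [3.141, 0.0, 1.586]
wrist_force: [-4.2, -1.8, 9.7]
grip_width: -0.0001
grasp_force: 4.9
```

>>> {"api": "servo_tool", "payload": {"series": [[0,0,1,0],[0,0,1,0],[0,0,0.5,0],[0,0,0,0],[0,0,0,0]]}}

```text
t: 32.33
eef_pos: [0.5285, -0.0026, 0.0889]
eef_rot: [3.139, -0.001, 1.585]
wrist_force: [-9.0, 0.9, 28.9]
grip_width: 0.0001
grasp_force: 14.6
```

It's at the stop (29 N, z 0.089). Letting it come up, then backing off over the plate.

>>> {"api": "servo_tool", "payload": {"series": [[0,0,0,0],[0,0,-5,0],[0,0,-8,0],[0,0,-10,0],[0,0,-25,0]]}}

```text
t: 32.95
eef_pos: [0.5281, -0.0017, 0.1349]
eef_rot: [-3.141, 0.0, 1.587]
wrist_force: [0.3, -0.2, -0.2]
grip_width: -0.0
grasp_force: 0.0
```

>>> {"api": "servo_tool", "payload": {"series": [[-30,0,-5,0],[-40,0,0,0],[-40,0,0,0],[-40,0,0,0],[0,0,0,0]], "gripper": 1}}

```text
t: 33.58
eef_pos: [0.5306, -0.1558, 0.1405]
eef_rot: [3.14, 0.002, 1.581]
wrist_force: [0.6, -0.5, -0.2]
grip_width: 0.0854
grasp_force: 0.0
```

>>> {"api": "servo_tool", "payload": {"series": [[0,0,0,0],[0,0,0,0],[0,0,0,0],[0,0,0,0],[0,0,0,0]]}}

```text
t: 34.2
eef_pos: [0.5305, -0.1517, 0.1396]
eef_rot: [-3.142, -0.0, 1.587]
wrist_force: [0.1, -0.6, -0.4]
grip_width: 0.0854
grasp_force: 0.0
```

Run:
```python
from h import *
f=grab('wrist','w7.png');W=cloud(f,True);g=grab('top','top2.png');T=cloud(g)
m=(W[...,0]>.47)&(W[...,0]<.58)&(W[...,1]>-.16)&(W[...,1]<-.016)
rect(f,W,(0,0,560,330),.023,.032,m,name='both*')
rect(g,T,(270,160,295,200),.09,.13,name='head')
plan((529.2,-80,80,91,3),(529.2,-80,20,91,3))
```

```text
both* 8747 c [529.4 -69.4] wxl [ 55.6 107.4] long axis deg 91.0 z 0.0278
head 86 c [ 5.272e+02 -5.000e-01] wxl [24.1 26.2] long axis deg 88.1 z 0.1034
t 34.3 at [ 530.5 -151.8  139.6] 90.9 rp [-180.    0.] F [ 0.  -0.4 -0.2] w 85.3 gf 0.0
  wp end row 3
  wp end row 6
[[24.0, 0.0, 20.0, 0.0], [24.0, 0.0, 20.0, 0.0], [24.0, 0.0, 19.5, 0.0], [0.0, 0.0, 20.0, 0.0], [0.0, 0.0, 20.0, 0.0]]
[[0.0, 0.0, 20.0, 0.0]]
```

The plunger is back up (0.1034). I'll regrasp the plate.

>>> {"api": "servo_tool", "payload": {"series": [[24,0,20,0],[24,0,20,0],[24,0,20,0],[0,0,20,0],[0,0,20,0]]}}

```text
t: 34.92
eef_pos: [0.5295, -0.0795, 0.039]
eef_rot: [3.141, 0.0, 1.587]
wrist_force: [0.6, 0.2, -0.1]
grip_width: 0.0853
grasp_force: 0.0
```

>>> {"api": "servo_tool", "payload": {"series": [[0,0,12,0],[0,0,7,0],[0,0,0,0],[0,0,0,0],[0,0,0,0]]}}

```text
t: 35.55
eef_pos: [0.5297, -0.08, 0.0211]
eef_rot: [3.141, 0.0, 1.586]
wrist_force: [-0.0, -0.5, 0.3]
grip_width: 0.0853
grasp_force: 0.0
```

>>> {"api": "servo_tool", "payload": {"series": [[0,0,0,0],[0,0,0,0],[0,0,0,0],[0,0,0,0],[0,0,0,0]], "gripper": 0, "newtons": 80}}

```text
t: 36.17
eef_pos: [0.5295, -0.0799, 0.0216]
eef_rot: [3.141, -0.001, 1.586]
wrist_force: [-2.6, 1.2, 14.7]
grip_width: 0.0512
grasp_force: 80.4
```

>>> {"api": "servo_tool", "payload": {"series": [[0,0,0,0],[0,0,-2,0],[-15,0,-1,0],[-35,0,0,0],[-40,0,-25,0]]}}

```text
t: 36.8
eef_pos: [0.5295, -0.1711, 0.0474]
eef_rot: [-3.138, -0.001, 1.587]
wrist_force: [0.0, -0.5, -1.8]
grip_width: 0.0512
grasp_force: 84.1
```

Run:
```python
from h import *
# mat centre 569.7,-381.9 axis 81.8; plate centre ~18mm ahead of grasp
a=np.radians(81.8);t=np.array([569.7,-381.9])-18*np.array([np.cos(a),np.sin(a)])
print(t)
plan((535,-220,90,88,0),(t[0],t[1],70,81.8,0))
```

```text
[ 567.13267919 -399.71597216]
t 36.8 at [ 529.5 -171.1   47.4] 90.94 rp [-1.798e+02 -3.000e-02] F [ 0.  -0.5 -1.8] w 51.2 gf 84.1
  wp end row 2
  wp end row 6
[[-24.5, 2.5, -21.5, 1.5], [-24.5, 3.0, -21.0, 1.5], [-44.5, 9.5, 5.0, 1.5], [-44.5, 11.0, 5.0, 1.5], [-44.0, 12.0, 5.0, 1.5]]
[[-43.5, 13.0, 5.0, 1.5]]
```

>>> {"api": "servo_tool", "payload": {"series": [[-24.5,2.5,-21.5,1.5],[-24.5,3,-21,1.5],[-44.5,9.5,5,1.5],[-44.5,11,5,1.5],[-44,12,5,1.5]]}}

```text
t: 37.42
eef_pos: [0.5598, -0.3563, 0.0757]
eef_rot: [-3.141, 0.0, 1.454]
wrist_force: [0.5, -0.8, -1.9]
grip_width: 0.051
grasp_force: 84.1
```

>>> {"api": "servo_tool", "payload": {"series": [[-43.5,13,5,1.5],[0,0,10,0],[0,0,10,0],[0,0,0,0],[0,0,0,0]]}}

```text
t: 38.05
eef_pos: [0.5687, -0.3975, 0.0513]
eef_rot: [3.142, -0.0, 1.43]
wrist_force: [-0.5, -0.9, -2.1]
grip_width: 0.0511
grasp_force: 84.2
```

Run:
```python
from h import *
f=grab('wrist','w8.png');W=cloud(f,True)
m=(W[...,1]>-.48)&(W[...,1]<-.26)
rect(f,W,(180,90,380,350),.05,.064,m,name='plate')
plan((567.1,-399.7,20,81.8,4))
cv2.imwrite('pics/w8b.png',cv2.resize(f['pixels'],(800,600)))
```

```text
plate 25971 c [ 571.9 -380.9] wxl [ 64.5 120.1] long axis deg 82.1 z 0.0568
t 38.1 at [ 568.8 -397.8   51.6] 81.95 rp [179.97   0.  ] F [-0.7  0.1 -2.3] w 51.2 gf 84.2
  wp end row 4
[[-0.5, -0.5, 8.0, 0.0], [-0.5, -0.5, 8.0, 0.0], [-0.5, 0.0, 8.0, 0.0], [-0.5, -0.5, 7.5, 0.0]]
```

View pics/w8b.png

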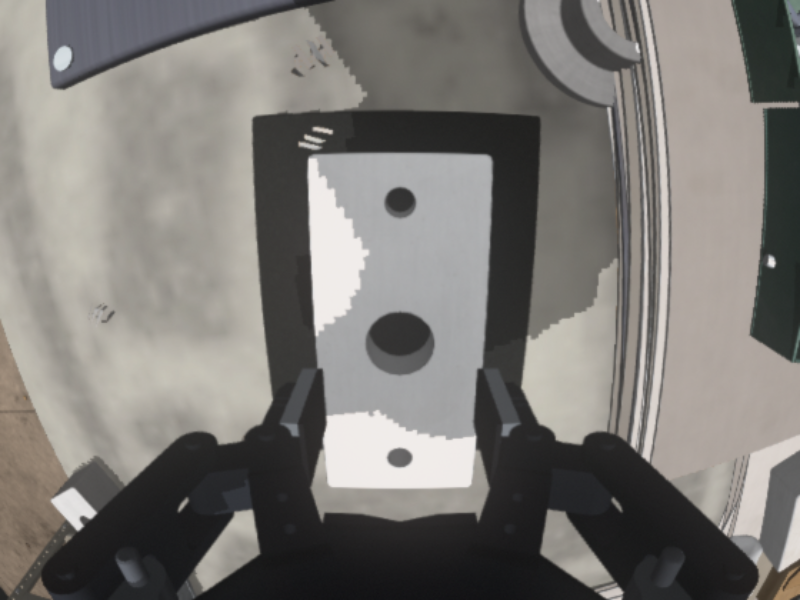

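The plate is centred over the mat to within about 2 mm. Adjusting and lowering.

>>> {"api": "servo_tool", "payload": {"series": [[-1,-2,10,0],[0,0,12,0],[0,0,9,0],[0,0,4,0],[0,0,0,0]]}}

```text
t: 38.72
eef_pos: [0.5661, -0.3991, 0.0157]
eef_rot: [-3.141, -0.0, 1.429]
wrist_force: [-0.2, -0.7, -2.7]
grip_width: 0.051
grasp_force: 84.2
```

>>> {"api": "servo_tool", "payload": {"series": [[0,0,1,0],[0,0,1,0],[0,0,0,0],[0,0,0,0],[0,0,0,0]]}}

```text
t: 39.35
eef_pos: [0.5663, -0.3992, 0.0142]
eef_rot: [3.141, 0.0, 1.429]
wrist_force: [0.1, -0.2, -2.0]
grip_width: 0.0511
grasp_force: 84.3
```

>>> {"api": "servo_tool", "payload": {"series": [[0,0,0.5,0],[0,0,0.5,0],[0,0,0,0],[0,0,0,0],[0,0,0,0]]}}

```text
t: 39.98
eef_pos: [0.5663, -0.3992, 0.0139]
eef_rot: [3.141, 0.0, 1.429]
wrist_force: [-2.1, 1.9, 5.8]
grip_width: 0.0509
grasp_force: 85.6
```

>>> {"api": "servo_tool", "payload": {"series": [[0,0,0,0],[0,0,0,0],[0,0,0,0],[0,0,0,0],[0,0,0,0]], "gripper": 1}}

```text
t: 40.6
eef_pos: [0.5662, -0.3991, 0.0131]
eef_rot: [-3.142, -0.0, 1.429]
wrist_force: [-0.5, 0.7, 0.9]
grip_width: 0.0861
grasp_force: 0.0
```

>>> {"api": "servo_tool", "payload": {"series": [[0,0,-10,0],[0,0,-30,0],[0,0,-45,0],[-40,0,-45,0],[-40,0,0,0]]}}

```text
t: 41.22
eef_pos: [0.5609, -0.4655, 0.1489]
eef_rot: [3.137, -0.022, 1.441]
wrist_force: [0.7, 113.5, 53.1]
grip_width: 0.0851
grasp_force: 56.1
```

>>> {"api": "servo_tool", "payload": {"series": [[0,0,0,0],[0,0,0,0],[0,0,0,0],[0,0,0,0],[0,0,0,0]]}}

```text
t: 41.85
eef_pos: [0.5613, -0.4644, 0.1443]
eef_rot: [3.14, -0.02, 1.442]
wrist_force: [-0.1, 43.6, 22.2]
grip_width: 0.0852
grasp_force: 22.2
```

Run:
```python
from h import *
f=grab('wrist','w9.png');W=cloud(f,True)
m=(W[...,1]>-.48)&(W[...,1]<-.26)&(W[...,0]>.5)&(W[...,0]<.64)
rect(f,W,(0,0,560,340),.014,.03,m,name='plate')
g=grab('top','top3.png')
im=g['pixels'][150:275,105:465]
cv2.imwrite('pics/top3c.png',cv2.resize(im,None,fx=2.2,fy=2.2,interpolation=cv2.INTER_CUBIC))
plan()
```

```text
plate 8815 c [ 569.1 -382.5] wxl [ 55.5 120.6] long axis deg 82.1 z 0.0198
t 41.95 at [ 561.3 -464.4  144.4] 82.64 rp [179.89  -1.14] F [-0.9 44.  22.5] w 85.6 gf 22.2
```

View pics/top3c.png

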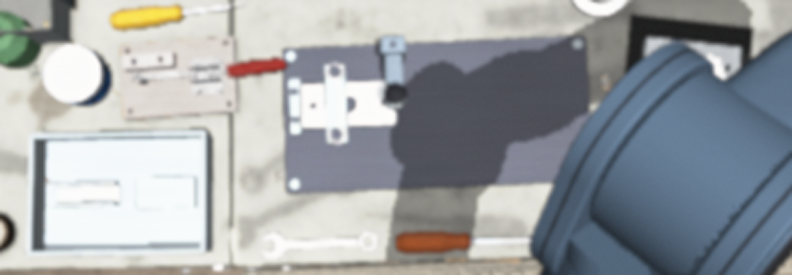

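The plate is on the mat, (569,-382) against the mat's (570,-382). Both offcuts are in the tray, at (85,193) and (165,192). My retreat ran a finger into the cardboard box on the right at 113 N, so I'm backing straight off it now.

>>> {"api": "servo_tool", "payload": {"series": [[20,0,0,0],[20,0,0,0],[30,0,0,0],[30,0,-10,0],[0,0,0,0]]}}

```text
t: 42.58
eef_pos: [0.5704, -0.3768, 0.1539]
eef_rot: [3.14, -0.001, 1.432]
wrist_force: [-0.3, -0.4, -0.0]
grip_width: 0.0852
grasp_force: 0.0
```

>>> {"api": "servo_tool", "payload": {"series": [[45,-5,-10,0],[50,-5,-10,0],[50,-5,-10,0],[50,-5,0,0],[0,0,0,0]]}}

```text
t: 43.2
eef_pos: [0.5774, -0.1793, 0.1828]
eef_rot: [-3.141, -0.002, 1.434]
wrist_force: [-0.3, -0.5, -0.1]
grip_width: 0.0857
grasp_force: 0.0
```

>>> {"api": "servo_tool", "payload": {"series": [[50,-5,0,0],[50,-5,0,0],[50,-5,0,0],[0,0,0,0],[0,0,0,0]]}}

```text
t: 43.82
eef_pos: [0.5831, -0.0348, 0.1833]
eef_rot: [3.141, 0.002, 1.428]
wrist_force: [0.2, -0.5, -0.3]
grip_width: 0.0851
grasp_force: 0.0
```

Run:
```python
from h import *
g=grab('top','top4.png');T=cloud(g)
rect(g,T,(385,150,450,205),.014,.03,name='plate')
im=g['pixels'][60:290,100:560]
cv2.imwrite('pics/top4c.png',cv2.resize(im,None,fx=1.7,fy=1.7,interpolation=cv2.INTER_CUBIC))
plan()
```

```text
plate 796 c [ 569.2 -378.8] wxl [ 56.1 121.3] long axis deg 81.7 z 0.0202
t 43.88 at [583.  -35.3 183.3] 81.73 rp [1.7997e+02 8.0000e-02] F [-0.1 -1.  -0.2] w 85.2 gf 0.0
```

View pics/top4c.png

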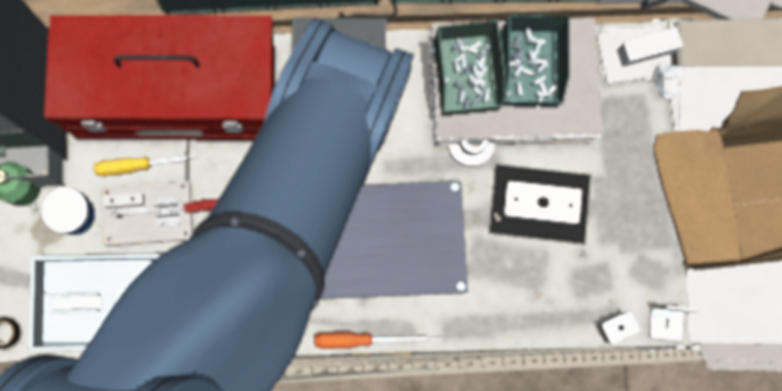

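The plate lies centred on the mat at (543,203), the visible end of the jig is clear, and the arm is free of contact. Handing in.

```bash
python3 -c "
from h import *
print(manip.job_done())"
```

```text
the job is handed in; nothing more can be done
None
```

I finished every step in order and handed the job in at about 44 s, with the marked plate within about 1 mm of the mat's centre; but on the last retreat a finger hit the cardboard box on the right, reading 113 N at the wrist (limit 120 N), so a higher peak between readings, or a breach of the 40 N contact limit, can't be ruled out.

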